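# Fire a check blow on the spring impact tester

## Robot

A 6-joint arm with a two-finger parallel gripper is mounted at the origin on the work surface. World frame = base frame: x ahead of the robot, y to its left, z up, the work surface at z = 0. Lengths are in mm, angles in degrees, forces in N, time in s.
With the tool pointing down it reaches from about 350 to 850 mm from the base axis. Payload 8.1 kg.
Tool frame: the origin (TCP) lies between the finger pads; the fingertips stand 22 mm ahead of it and the grasp point (between the pads) lies 3 mm ahead of it; z points along the fingers, y is the direction in which the jaws open and shut (so a half turn about z gives the same grasp; the last joint's range is limited). The gripper opens to 85 mm and grips with 20 to 120 N. Pads are 22 mm wide; open, the fingers measure 114 mm over their backs; the gripper's body (76 mm by 85 mm) begins 54 mm behind the grasp point. The pads swing forward as they close: fully open they stand 13 mm farther back than shut.
Start: joints at [67.013, 7.471, 85.268, -0, 87.261, -4.893], TCP at [186.325, 570.341, 253.292] pointing down, gripper open.
Joint ranges: [-169.43, 169.43], [-51.17, 129.36], [1.28, 143.12], [-76.62, 256.62], [0, 156.53], [-152.29, 152.29]. Speed limits (degrees/s): [136.94, 136.94, 159.86, 180, 180, 180].

## Interface

Orientations are given as [roll, pitch, yaw] about the fixed x, y, z axes, in that order (R = Rz(yaw) Ry(pitch) Rx(roll)).
In Python, from bench import r gives the robot as it stands.
- The arm moves only by the tool drive_tool, never from a script. Its argument "moves" is a list of rows, each a list of 2 entries, a list of its own where there are three numbers: the shift along the world's x, y, z in mm, then the turn about the world's z in degrees. A call has exactly 8 rows; each row is the pose to reach, as a shift and turn from the pose commanded when the call began; what a row does not reach only later rows make up. A row lasts 1/12 s, in which the tool goes at most 41.7 mm and 7.16 degrees, less where a joint would pass 70% of its speed; a pose out of reach is approached as far as the arm can. A call with a gripper value outside its range is refused whole. "fingers" is the finger opening in mm, from 0 to 85.4, set as the call begins (left out, the last holds). The fingers move at their own pace and stop on an object; "squeeze" is the grip in N (left out, the last holds). Time passes only in rows, so rows that repeat a pose let the fingers close, or fill a call up. It gives the time, the measured TCP pose, the force and the opening at its end, in the units of the state.
- r.sense(): the state, without advancing time (a new reading comes with each control period).
- r.snapshot(name): name is "scene" or "top" or "wrist"; returns a dict with "pixels" (480x640x3 uint8, red, green, blue), "camera_matrix" (3x3 intrinsics, pixels), "xyz" and "orientation" of the camera in the world. Camera axes: x right, y down, z forward; pixel columns grow to the right and rows downward; lengths in mm; the calibration is good to about 2 mm. A picture is of the moment at which its call begins. There is no depth.
- r.hand_in(): hands the job in, once; it reports no verdict.
The state is a dict: "time": time; "joint_pos": joint angles; "qd": joint speeds; "joint_efforts": joint torques, N m; "tool_pos": TCP position; "tcp_rot": TCP orientation; "ft_force": force on the tool from outside, world axes, zero at the start; "wrist_torque": the same for the moment, N m; "finger_gap": finger opening in mm.
Only numpy, scipy, OpenCV 4.12 (cv2) and the standard library are available. Lean on these libraries where they do the work, as an engineer would, in place of code of your own. Each camera call takes 0.05 s, during which the arm holds its last target.

## Task

Do the check blow on the spring impact tester: draw the black cocking knob back with care until the sear catches and holds it on its own with your hand off it, without straining it against the rubber stop and without letting it slip. Then press the blue trigger gently so that the striker flies home and drives the red gauge pin out. Do not touch the gauge pin yourself, leave the bottles and the slide box standing where they are, and finish clear of the tester.

Things in the scene. Friction and masses are not known exactly. Their poses are not given: they have to be found in the camera images.
- tester: Spring impact tester, fixed to the bench: white housing on a grey base plate. Origin on the bench below the striker axis; z up, +x along the striker (55 mm high) from cocking knob to red gauge pin, so the knob is drawn towards -x. Base x -130 to 190 mm, y +-60, 12 high. Housing x -20 to 90, y +-31, top 78 high. Gauge block x 137 to 167, 78 high.
- striker: Striker rod with its black upright cocking knob (yellow band): cylinder 18 mm in diameter, 55 to 125 mm above the bench, 55 mm behind this origin, 26 mm clear of the housing at rest; slides along x only. Origin: as the tester's at rest; the draw is how far it has gone to the tester's -x. The pull is 5 N at first and grows 0.1 N per mm. It rises 2 to 4 N more over a ramp that lies 19 to 10 mm before the catch.
- knob_grip (a point): Point on the knob's axis to grip it at, 105 mm above the bench, 20 mm below the knob's top. The sear catches at a draw of 24 to 48 mm, by a setting hidden in the housing: find it by feel. The catch itself is only a 1 N dip in the pull; once caught, the knob, eased forward, stops at the catch and its pull is gone. Let go before the catch, the striker flies and spoils the test.
- stop: Rubber over-draw stop hidden inside the rear of the housing: the striker meets it 3 mm past the catch, and the pull then grows 4 N per mm. It is strained by more than 15 N on it, that is a pull of about 25 N on the knob. Origin: as the tester's.
- trigger: Blue round trigger button on the housing, 28 mm in diameter, top 100 mm above the bench, 45 mm ahead of the tester's origin; pressed straight down, 11 mm of travel, sprung. Its stem carries the sear. It takes 2 N at first and 5 to 7 N where the sear trips, about 5 mm down. Origin: as the tester's, going down with it.
- trigger_top (a point): Centre of the trigger button's top face.
- gauge: Red gauge pin, 10 mm in diameter, 55 mm above the bench, standing 12 mm out of the far face of the gauge block; the striker's blow drives it on along the tester's +x, by 4 to 10 mm for a full blow, and it stays there. Origin: as the tester's at the start, going with the pin.
- spray_bottle: Clear spray bottle, 66 mm in diameter, 196 mm tall with its black head (70 mm long). Bystander. Origin: centre of its underside.
- dark_bottle: Black bottle with a white cap, 60 mm in diameter, 170 mm tall. Bystander. Origin: centre of its underside.
- slide_box: Blue slide box with a white lid, 92 x 62 x 38 mm. Bystander. Origin: centre of its underside.

How it is judged:
By the outcome, as a careful person would: the job done as asked, in the order asked, and still so for the second after the job is handed in, with the robot touching nothing.
It also fails if it takes over 67 s, if anything falls off the work surface, if the arm or the gripper's body presses on something with over 40 N, if the wrist force passes 120 N, or if a joint passes its speed limit or range.

## Working session

There is one attempt and no reset: what is moved stays moved. The work goes in short steps, Python scripts to look and compute and a tool call to move; the robot and the scene stay as the last step left them, time stands still between calls to the robot, and variables do not carry over. Pictures are saved under pics/ and viewed, and the job is handed in when it is done.

Besides the shell and the picture viewer there is one more tool, called after "Emit:" by a JSON object that holds its "name" and its "arguments", one argument or row to a line. drive_tool: Moves the arm, as the interface text tells. Its arguments: {"type":"object","properties":{"moves":{"type":"array","items":{"type":"array"}},"fingers":{"type":"number"},"squeeze":{"type":"number"}},"required":["moves"]}

```bash
ls; mkdir -p pics
cat > h.py <<'E'
import numpy as np, cv2, pickle
from bench import r
def snap(n,f):
    s=r.snapshot(n); pickle.dump(s,open(f'pics/{f}.pkl','wb'))
    cv2.imwrite(f'pics/{f}.png',cv2.cvtColor(np.array(s['pixels']),cv2.COLOR_RGB2BGR)); return s
E
python3 - <<'E'
from h import *
for n in ['scene','top','wrist']:
    s=snap(n,n+'0'); print(n,s['xyz'],s['orientation'],s['camera_matrix'])
print(r.sense())
E
```

```text
pics
scene [1126.13079233  381.92355951  743.8971114 ] [-135.50942333    0.2297816   122.01336137] [[486.74833689   0.         316.09608615]
 [  0.         486.74833689 239.32030933]
 [  0.           0.           1.        ]]
top [417.92645916  47.2705198  957.96163768] [-166.34114568    0.36413994  -87.21118465] [[448.0486552    0.         318.89216593]
 [  0.         448.0486552  236.56911265]
 [  0.           0.           1.        ]]
wrist [111.50746879 594.88083663 373.15398194] [1.61908605e+02 1.52704297e-01 7.19440631e+01] [[398.06199688   0.         323.19447817]
 [  0.         398.06199688 241.32140604]
 [  0.           0.           1.        ]]
{'time': 0.15, 'joint_pos': array([ 6.70103920e+01,  7.50729560e+00,  8.53158792e+01,  1.09861634e-03,
        8.72630936e+01, -4.89365688e+00]), 'qd': array([ 0.07204777, -0.0678238 , -0.15386096,  0.00740452, -0.02195945,
       -0.0394112 ]), 'joint_efforts': array([ 9.64699757e-04, -5.70055747e+01, -5.01162922e+01, -8.82504582e-05,
        9.49304580e-03,  2.23913304e-05]), 'tool_pos': array([186.18428372, 569.95319595, 252.45428289]), 'tcp_rot': array([-1.79914140e+02, -8.45254724e-03,  1.61903989e+02]), 'ft_force': array([-0.14278355, -0.04455305,  0.11819045]), 'wrist_torque': array([0.0001433 , 0.06134795, 0.01715279]), 'finger_gap': 85.26542109268532}
```

View pics/scene0.png

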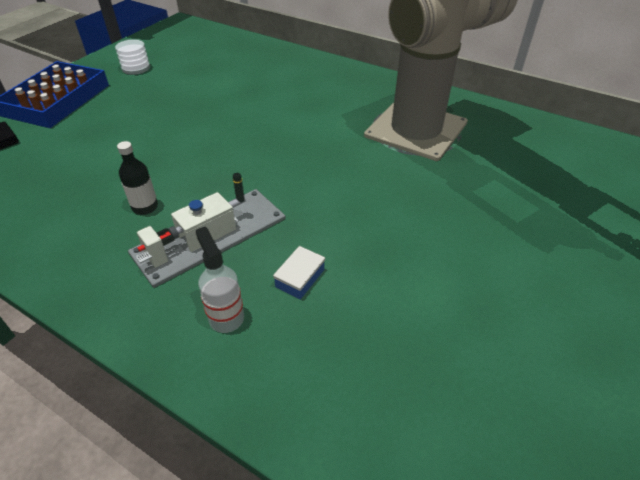

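View pics/top0.png

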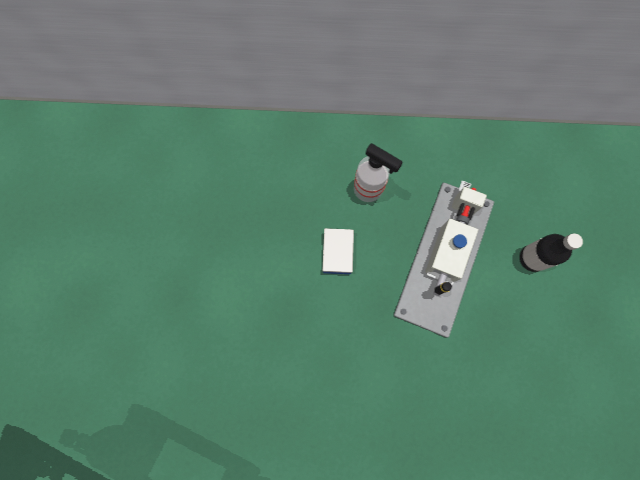

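View pics/wrist0.png

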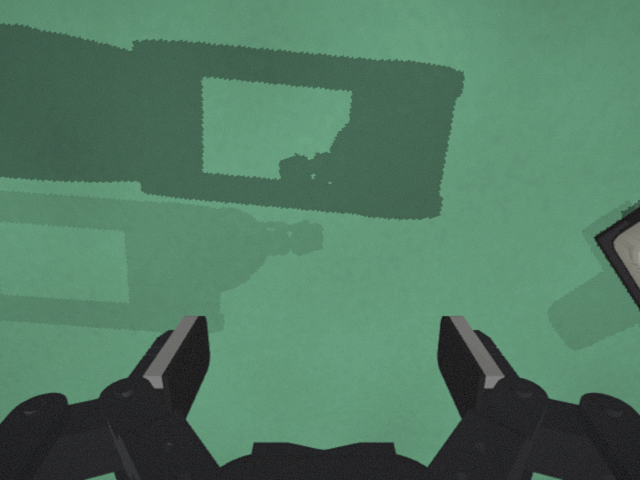

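The scene and top views both show the tester: knob near (238,187) in scene and (445,288) in top, trigger near (196,205) and (460,241). I'll zoom in for precise pixels.

Run:
```python
import cv2
a=cv2.imread('pics/scene0.png')[150:290,120:300]; cv2.imwrite('pics/scene0z.png',cv2.resize(a,(720,560),interpolation=cv2.INTER_CUBIC))
a=cv2.imread('pics/top0.png')[175:345,385:505]; cv2.imwrite('pics/top0z.png',cv2.resize(a,None,fx=3.5,fy=3.5,interpolation=cv2.INTER_CUBIC))
```

```text
(no output)
```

View pics/scene0z.png

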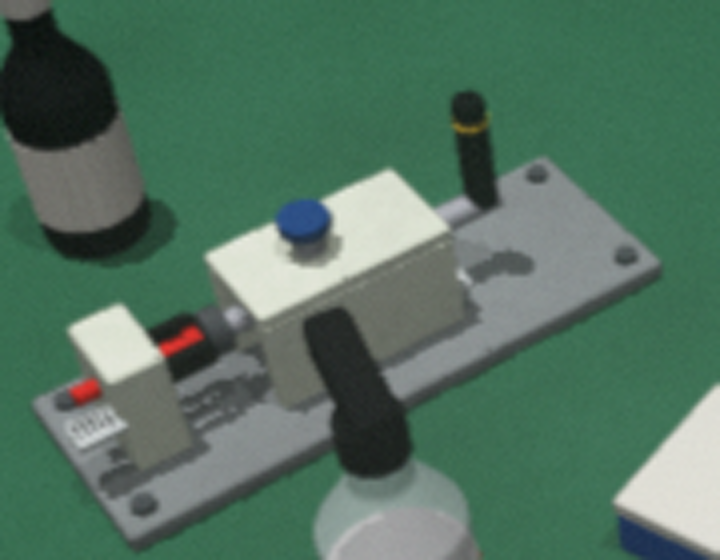

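View pics/top0z.png

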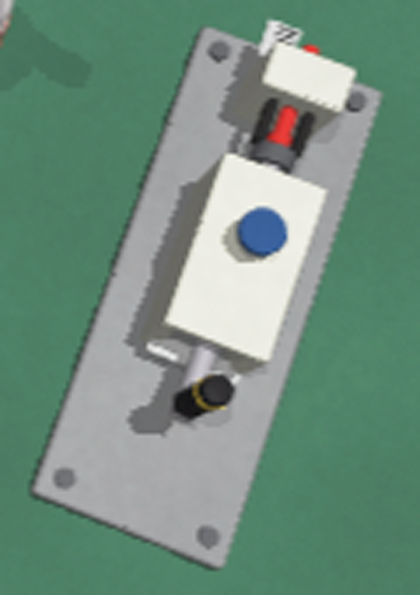

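```bash
cat > fit.py <<'E'
from h import *
from scipy.optimize import least_squares
from scipy.spatial.transform import Rotation as Rn
def cam(f):
    s=pickle.load(open(f'pics/{f}.pkl','rb')); return np.array(s['xyz']),Rn.from_euler('xyz',s['orientation'],degrees=True).as_matrix(),np.array(s['camera_matrix'])
def proj(c,P):
    p=(np.atleast_2d(P)-c[0])@c[1]; q=p@c[2].T; return q[:,:2]/q[:,2:]
def tri(cs,uvs):
    A=[];b=[]
    for c,uv in zip(cs,uvs):
        d=c[1]@np.linalg.inv(c[2])@np.array([*uv,1.]);d/=np.linalg.norm(d);M=np.eye(3)-np.outer(d,d);A.append(M);b.append(M@c[0])
    return np.linalg.lstsq(np.vstack(A),np.hstack(b),rcond=None)[0]
E
python3 - <<'E'
from fit import *
M=np.array([[190,60,12],[190,-60,12],[-130,60,12],[-130,-60,12],[90,31,78],[90,-31,78],[-20,31,78],[-20,-31,78],[45,0,100],[-55,0,125]],float)
T=np.array([[205,28],[381,93],[35,490],[222,568],[228,155],[327,187],[167,325],[267,362],[262,231],[216,388]])/3.5+[385,175]
S=np.array([[137,545],[33,402],[660,265],[545,157],[265,322],[206,258],[455,233],[390,170],[303,218],[469,103]])/4+[120,150]
ct,cs=cam('top0'),cam('scene0')
def W(p): 
    c,s=np.cos(p[3]),np.sin(p[3]); return M@np.array([[c,-s,0],[s,c,0],[0,0,1]]).T+p[:3]
for use in ('both','t','s'):
    f=lambda p:np.r_[(proj(ct,W(p))-T).ravel()*(use!='s'),(proj(cs,W(p))-S).ravel()*(use!='t')]
    s=least_squares(f,[600,-150,0,-.3]); p=s.x; print(use,p[:3].round(1),np.degrees(p[3]).round(2),'rms',np.sqrt(np.mean(s.fun**2)).round(2)); 
    if use=='both': print(s.fun.reshape(-1,2).round(1).tolist()); print(W(p)[-2:].round(1))
print('tri trigger',tri([ct,cs],[T[8],S[8]]),'knobtop',tri([ct,cs],[T[9],S[9]]))
for n,a,b in [('darkcap',[574,241],[125,148]),('spray head',[384,158],[210,243]),('box top',[338,246],[301,269])]: print(n,tri([ct,cs],[a,b]).round())
E
```

```text
both [ 588.5 -201.2   -6.7] -19.46 rms 0.59
[[-0.7, -0.7], [0.3, -0.1], [-0.8, 0.7], [0.3, 0.6], [-1.0, -0.8], [-0.3, 1.1], [-0.9, -0.4], [0.2, 0.7], [0.2, 0.4], [0.7, 0.7], [-1.3, -0.4], [-0.5, 0.3], [0.9, -0.3], [-0.1, -0.1], [-0.8, 0.5], [-0.5, -0.1], [-0.6, -0.5], [0.4, 0.2], [0.3, 0.6], [-0.4, 0.1]]
[[ 630.9 -216.2   93.3]
 [ 536.6 -182.9  118.3]]
t [ 590.6 -203.8  -14.8] -19.6 rms 0.35
s [ 585.6 -203.7  -10.1] -19.25 rms 0.31
tri trigger [ 631.39435353 -215.60952805   95.23457004] knobtop [ 537.50926071 -180.9977657   119.94451054]
darkcap [ 624. -402.  160.]
spray head [759. -51. 186.]
box top [622.  25.  35.]
```

Emit:
{"name": "drive_tool", "arguments": {
  "moves": [
    [[10, -20, 0], 0],
    [[25, -54, 0], 0],
    [[42, -90, 0], 0],
    [[59, -126, 0], 0],
    [[76, -162, 0], 0],
    [[93, -198, 0], 0],
    [[110, -234, 0], 0],
    [[127, -270, 0], 0]
  ]
}}

```text
time: 0.82
tool_pos: [313.5, 298.6, 253.1]
tcp_rot: [-180.0, 0.0, 161.9]
ft_force: [0.6, 0.7, 0.0]
finger_gap: 85.3
```

Emit:
{"name": "drive_tool", "arguments": {
  "moves": [
    [[17, -36, 0], 0],
    [[34, -72, 0], 0],
    [[51, -108, 0], 0],
    [[68, -144, 0], 0],
    [[85, -180, 0], 0],
    [[102, -216, 0], 0],
    [[119, -252, 0], 0],
    [[135, -288, 0], 0]
  ]
}}

```text
time: 1.48
tool_pos: [448.7, 10.3, 253.2]
tcp_rot: [180.0, 0.0, 161.9]
ft_force: [0.1, 0.9, -0.8]
finger_gap: 85.5
```

Emit:
{"name": "drive_tool", "arguments": {
  "moves": [
    [[17, -36, 0], 0],
    [[34, -72, 0], 0],
    [[51, -108, 0], 0],
    [[66, -144, 0], -1],
    [[76, -170, 0], -1.4],
    [[84, -188, 0], -1.4],
    [[88, -194, 0], -1.4],
    [[88, -194, 0], -1.4]
  ]
}}

```text
time: 2.15
tool_pos: [536.4, -182.9, 252.6]
tcp_rot: [-180.0, -0.1, 160.4]
ft_force: [0.1, 0.8, -0.4]
finger_gap: 85.4
```

Run:
```python
from h import *
s=snap('wrist','w1'); print(s['xyz'],s['orientation'])
print({k:r.sense()[k] for k in('time','joint_pos','tool_pos','tcp_rot','ft_force')})
```

```text
[ 462.48274185 -156.17887081  373.48348821] [1.61958355e+02 5.40979068e-02 7.04317171e+01]
{'time': 2.2, 'joint_pos': array([-2.39165586e+01,  2.31444270e+00,  9.07792076e+01,  1.52086697e-02,
        8.69815025e+01, -9.43709144e+01]), 'tool_pos': array([ 536.11543566, -181.65052541,  252.72300987]), 'tcp_rot': array([ 1.79979130e+02, -7.37769465e-02,  1.60453558e+02]), 'ft_force': array([-0.11422847, -0.08639292,  0.42030163])}
```

View pics/w1.png

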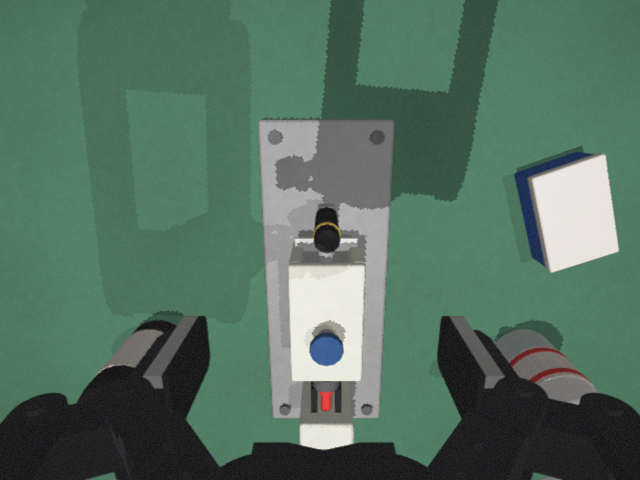

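Run:
```python
import cv2
a=cv2.imread('pics/w1.png')[195:385,270:385]; cv2.imwrite('pics/w1z.png',cv2.resize(a,None,fx=3,fy=3,interpolation=cv2.INTER_CUBIC))
```

```text
(no output)
```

View pics/w1z.png

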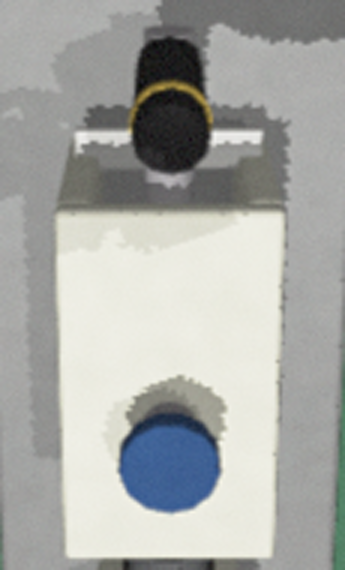

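Run:
```python
from fit import *
M=np.array([[190,60,12],[190,-60,12],[-130,60,12],[-130,-60,12],[90,31,78],[90,-31,78],[-20,31,78],[-20,-31,78],[45,0,100],[-55,0,125]],float)
T=np.array([[205,28],[381,93],[35,490],[222,568],[228,155],[327,187],[167,325],[267,362],[262,231],[216,388]])/3.5+[385,175]
S=np.array([[137,545],[33,402],[660,265],[545,157],[265,322],[206,258],[455,233],[390,170],[303,218],[469,103]])/4+[120,150]
z=lambda u,v:[270+u/3,195+v/3]
V=np.array([[380,417],[274,417],[394,121],[260,121],z(272,557),z(68,557),z(284,210),z(57,210),z(170,463),z(171,133)])
cs=dict(t=cam('top0'),s=cam('scene0'),w=cam('w1')); D=dict(t=T,s=S,w=V)
def W(p): 
    c,s=np.cos(p[3]),np.sin(p[3]); return M@np.array([[c,-s,0],[s,c,0],[0,0,1]]).T+p[:3]
for use in ('tsw','w','sw','tw'):
    f=lambda p:np.hstack([(proj(cs[k],W(p))-D[k]).ravel() for k in use])
    s=least_squares(f,[600,-150,0,-.3]); p=s.x; print(use,p[:3].round(1),np.degrees(p[3]).round(2),'rms',np.sqrt(np.mean(s.fun**2)).round(2),W(p)[-2:].round(1).tolist()) 
    if use=='w': print(s.fun.reshape(-1,2).round(1).tolist())
for use in('tsw','sw','tw'):
    print(use,[tri([cs[k] for k in use],[D[k][i] for k in use]).round(1).tolist() for i in(8,9)])
```

```text
tsw [ 591.6 -199.4   -3. ] -19.45 rms 1.18 [[634.0, -214.4, 97.0], [539.7, -181.1, 122.0]]
w [ 593.1 -199.6   -4.6] -19.44 rms 0.86 [[635.5, -214.6, 95.4], [541.2, -181.3, 120.4]]
[[-0.5, -0.3], [-0.7, -0.1], [0.6, -0.4], [-1.7, -0.1], [0.9, -1.2], [-0.5, -1.1], [0.7, -0.3], [-0.4, -0.2], [0.5, 0.6], [0.6, 2.3]]
sw [ 592.2 -199.2   -3.2] -19.39 rms 0.97 [[634.7, -214.1, 96.8], [540.3, -180.9, 121.8]]
tw [ 591.9 -199.6   -3.2] -19.49 rms 1.29 [[634.3, -214.6, 96.8], [540.0, -181.3, 121.8]]
tsw [[632.3, -214.5, 97.2], [538.3, -180.7, 120.9]]
sw [[633.4, -214.1, 97.7], [538.9, -180.5, 121.2]]
tw [[628.8, -212.5, 105.1], [537.3, -180.1, 125.8]]
```

Emit:
{"name": "drive_tool", "arguments": {
  "moves": [
    [[1, 0, -15], 0],
    [[3, 1, -40], 0],
    [[3, 1, -68], 0],
    [[3, 1, -95], 0],
    [[3, 1, -117], 0],
    [[3, 1, -134], 0],
    [[3, 1, -144], 0],
    [[3, 1, -145], 0]
  ]
}}

```text
time: 2.87
tool_pos: [537.6, -178.7, 105.9]
tcp_rot: [180.0, -0.2, 160.6]
ft_force: [-0.4, -0.2, 0.3]
finger_gap: 85.9
```

Run:
```python
from h import *
s=snap('wrist','w2'); 
print({k:r.sense()[k] for k in('time','tool_pos','tcp_rot','ft_force')})
```

```text
{'time': 2.9167, 'tool_pos': array([ 538.48376471, -179.24231703,  107.43134728]), 'tcp_rot': array([ 1.79979492e+02, -1.28108694e-01,  1.60573870e+02]), 'ft_force': array([ 0.07150757, -0.78679351, -0.08729279])}
```

View pics/w2.png

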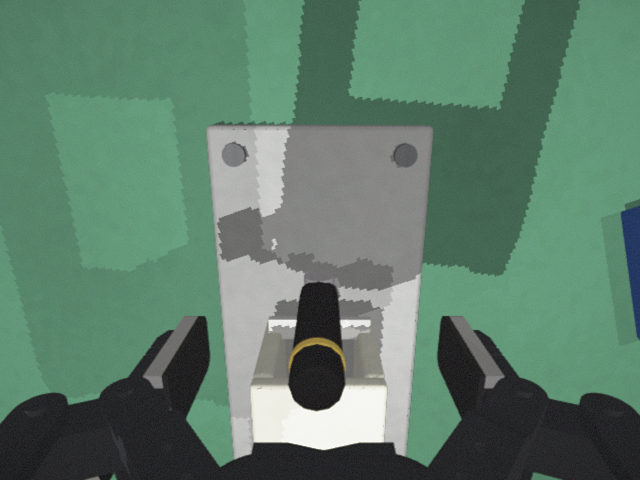

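Run:
```python
from fit import *
c=cam('w2'); s=pickle.load(open('pics/w2.pkl','rb')); print(c[0],s['orientation'])
for uv in ([317,382],[319,375]):
    d=c[1]@np.linalg.inv(c[2])@np.array([*uv,1.]); 
    for z in(125,122): print(uv,z,(c[0]+d*(z-c[0][2])/d[2]).round(1))
for uv,z in (([207.5,127],12),([432,127],12)):
    d=c[1]@np.linalg.inv(c[2])@np.array([*uv,1.]); print((c[0]+d*(z-c[0][2])/d[2]).round(1))
print(r.sense()['tool_pos'])
```

```text
[ 463.96773274 -152.36021011  227.05655858] [1.62140595e+02 2.47109814e-02 7.06252724e+01]
[317, 382] 125 [ 536.7 -180.   125. ]
[317, 382] 122 [ 538.9 -180.8  122. ]
[319, 375] 125 [ 534.6 -178.6  125. ]
[319, 375] 122 [ 536.6 -179.3  122. ]
[ 450.5 -211.4   12. ]
[ 489.2 -101.4   12. ]
[ 538.48376471 -179.24231703  107.43134728]
```

Emit:
{"name": "drive_tool", "arguments": {
  "moves": [
    [[0, 0, 0], 0],
    [[0, 0, 0], 0],
    [[0, 0, 0], 0],
    [[0, 0, 0], 0],
    [[0, 0, 0], 0],
    [[0, 0, 0], 0],
    [[0, 0, 0], 0],
    [[0, 0, 0], 0]
  ],
  "fingers": 0,
  "squeeze": 50
}}

```text
time: 3.58
tool_pos: [539.5, -181.5, 109.1]
tcp_rot: [-179.9, 0.1, 160.5]
ft_force: [-3.2, -3.3, 6.4]
finger_gap: 16.8
```

Run:
```python
from h import *
s=snap('wrist','w3'); 
print({k:r.sense()[k] for k in('time','tool_pos','tcp_rot','ft_force','finger_gap','wrist_torque')})
```

```text
{'time': 3.6333, 'tool_pos': array([ 539.52888973, -181.51819614,  109.0853814 ]), 'tcp_rot': array([-1.79940102e+02,  6.20314921e-02,  1.60485402e+02]), 'ft_force': array([-2.78177108, -4.62284667,  6.15614221]), 'finger_gap': 17.03561643947083, 'wrist_torque': array([-0.64803678,  0.49213911,  0.00412766])}
```

View pics/w3.png

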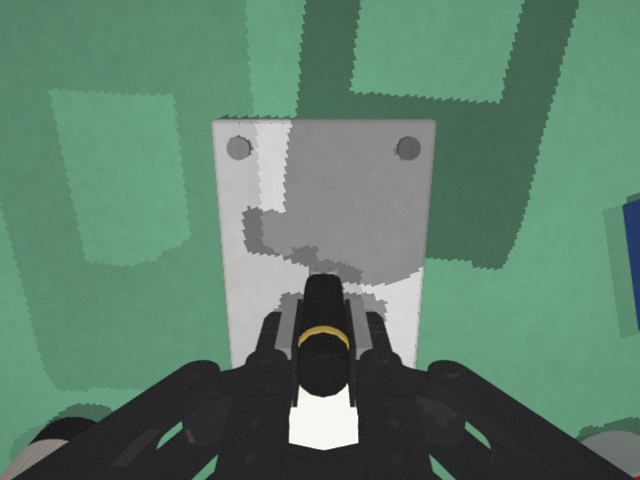

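Emit:
{"name": "drive_tool", "arguments": {
  "moves": [
    [[-0.9, 0.3, 0], 0],
    [[-1.9, 0.7, 0], 0],
    [[-2.8, 1, 0], 0],
    [[-3.8, 1.3, 0], 0],
    [[-3.8, 1.3, 0], 0],
    [[-3.8, 1.3, 0], 0],
    [[-3.8, 1.3, 0], 0],
    [[-3.8, 1.3, 0], 0]
  ]
}}

```text
time: 4.3
tool_pos: [536.7, -180.5, 109.1]
tcp_rot: [-179.9, 0.2, 160.5]
ft_force: [3.7, -6.4, 1.2]
finger_gap: 16.4
```

Emit:
{"name": "drive_tool", "arguments": {
  "moves": [
    [[-0.5, 0.2, 0], 0],
    [[-0.9, 0.3, 0], 0],
    [[-1.4, 0.5, 0], 0],
    [[-1.9, 0.7, 0], 0],
    [[-1.9, 0.7, 0], 0],
    [[-1.9, 0.7, 0], 0],
    [[-1.9, 0.7, 0], 0],
    [[-1.9, 0.7, 0], 0]
  ]
}}

```text
time: 4.97
tool_pos: [534.8, -179.8, 109.1]
tcp_rot: [-179.9, 0.2, 160.5]
ft_force: [3.1, -7.1, 0.7]
finger_gap: 16.9
```

Emit:
{"name": "drive_tool", "arguments": {
  "moves": [
    [[-0.5, 0.2, 0], 0],
    [[-0.9, 0.3, 0], 0],
    [[-1.4, 0.5, 0], 0],
    [[-1.9, 0.7, 0], 0],
    [[-1.9, 0.7, 0], 0],
    [[-1.9, 0.7, 0], 0],
    [[-1.9, 0.7, 0], 0],
    [[-1.9, 0.7, 0], 0]
  ]
}}

```text
time: 5.63
tool_pos: [532.9, -179.2, 109.1]
tcp_rot: [-179.9, 0.2, 160.5]
ft_force: [3.3, -6.3, 0.7]
finger_gap: 16.8
```

Emit:
{"name": "drive_tool", "arguments": {
  "moves": [
    [[-0.5, 0.2, 0], 0],
    [[-0.9, 0.3, 0], 0],
    [[-1.4, 0.5, 0], 0],
    [[-1.9, 0.7, 0], 0],
    [[-1.9, 0.7, 0], 0],
    [[-1.9, 0.7, 0], 0],
    [[-1.9, 0.7, 0], 0],
    [[-1.9, 0.7, 0], 0]
  ]
}}

```text
time: 6.3
tool_pos: [531.1, -178.5, 109.1]
tcp_rot: [-179.9, 0.2, 160.5]
ft_force: [3.7, -6.2, 0.8]
finger_gap: 16.7
```

Emit:
{"name": "drive_tool", "arguments": {
  "moves": [
    [[-0.5, 0.2, 0], 0],
    [[-0.9, 0.3, 0], 0],
    [[-1.4, 0.5, 0], 0],
    [[-1.9, 0.7, 0], 0],
    [[-1.9, 0.7, 0], 0],
    [[-1.9, 0.7, 0], 0],
    [[-1.9, 0.7, 0], 0],
    [[-1.9, 0.7, 0], 0]
  ]
}}

```text
time: 6.97
tool_pos: [529.2, -177.8, 109.1]
tcp_rot: [-179.9, 0.2, 160.5]
ft_force: [4.2, -7.2, 0.1]
finger_gap: 17.0
```

Emit:
{"name": "drive_tool", "arguments": {
  "moves": [
    [[-0.5, 0.2, 0], 0],
    [[-0.9, 0.3, 0], 0],
    [[-1.4, 0.5, 0], 0],
    [[-1.9, 0.7, 0], 0],
    [[-1.9, 0.7, 0], 0],
    [[-1.9, 0.7, 0], 0],
    [[-1.9, 0.7, 0], 0],
    [[-1.9, 0.7, 0], 0]
  ]
}}

```text
time: 7.63
tool_pos: [527.3, -177.1, 109.1]
tcp_rot: [-179.9, 0.2, 160.5]
ft_force: [4.2, -6.4, -0.3]
finger_gap: 16.7
```

Emit:
{"name": "drive_tool", "arguments": {
  "moves": [
    [[-0.5, 0.2, 0], 0],
    [[-0.9, 0.3, 0], 0],
    [[-1.4, 0.5, 0], 0],
    [[-1.9, 0.7, 0], 0],
    [[-1.9, 0.7, 0], 0],
    [[-1.9, 0.7, 0], 0],
    [[-1.9, 0.7, 0], 0],
    [[-1.9, 0.7, 0], 0]
  ]
}}

```text
time: 8.3
tool_pos: [525.4, -176.5, 109.1]
tcp_rot: [-179.9, 0.2, 160.5]
ft_force: [3.9, -7.3, 0.4]
finger_gap: 16.7
```

Emit:
{"name": "drive_tool", "arguments": {
  "moves": [
    [[-0.5, 0.2, 0], 0],
    [[-0.9, 0.3, 0], 0],
    [[-1.4, 0.5, 0], 0],
    [[-1.9, 0.7, 0], 0],
    [[-1.9, 0.7, 0], 0],
    [[-1.9, 0.7, 0], 0],
    [[-1.9, 0.7, 0], 0],
    [[-1.9, 0.7, 0], 0]
  ]
}}

```text
time: 8.97
tool_pos: [523.5, -175.8, 109.1]
tcp_rot: [-179.9, 0.2, 160.5]
ft_force: [3.9, -8.3, -0.0]
finger_gap: 17.1
```

Emit:
{"name": "drive_tool", "arguments": {
  "moves": [
    [[-0.5, 0.2, 0], 0],
    [[-0.9, 0.3, 0], 0],
    [[-1.4, 0.5, 0], 0],
    [[-1.9, 0.7, 0], 0],
    [[-1.9, 0.7, 0], 0],
    [[-1.9, 0.7, 0], 0],
    [[-1.9, 0.7, 0], 0],
    [[-1.9, 0.7, 0], 0]
  ]
}}

```text
time: 9.63
tool_pos: [521.7, -175.2, 109.1]
tcp_rot: [-179.9, 0.2, 160.5]
ft_force: [4.0, -7.6, -0.4]
finger_gap: 16.5
```

Emit:
{"name": "drive_tool", "arguments": {
  "moves": [
    [[-0.5, 0.2, 0], 0],
    [[-0.9, 0.3, 0], 0],
    [[-1.4, 0.5, 0], 0],
    [[-1.9, 0.7, 0], 0],
    [[-1.9, 0.7, 0], 0],
    [[-1.9, 0.7, 0], 0],
    [[-1.9, 0.7, 0], 0],
    [[-1.9, 0.7, 0], 0]
  ]
}}

```text
time: 10.3
tool_pos: [519.8, -174.4, 109.1]
tcp_rot: [-179.9, 0.2, 160.5]
ft_force: [5.1, -8.0, -0.4]
finger_gap: 16.8
```

Emit:
{"name": "drive_tool", "arguments": {
  "moves": [
    [[-0.5, 0.2, 0], 0],
    [[-0.9, 0.3, 0], 0],
    [[-1.4, 0.5, 0], 0],
    [[-1.9, 0.7, 0], 0],
    [[-1.9, 0.7, 0], 0],
    [[-1.9, 0.7, 0], 0],
    [[-1.9, 0.7, 0], 0],
    [[-1.9, 0.7, 0], 0]
  ]
}}

```text
time: 10.97
tool_pos: [518.3, -173.9, 109.1]
tcp_rot: [-179.9, 0.3, 160.5]
ft_force: [6.6, -7.6, -2.1]
finger_gap: 16.9
```

Emit:
{"name": "drive_tool", "arguments": {
  "moves": [
    [[-0.5, 0.2, 0], 0],
    [[-0.9, 0.3, 0], 0],
    [[-1.4, 0.5, 0], 0],
    [[-1.9, 0.7, 0], 0],
    [[-1.9, 0.7, 0], 0],
    [[-1.9, 0.7, 0], 0],
    [[-1.9, 0.7, 0], 0],
    [[-1.9, 0.7, 0], 0]
  ]
}}

```text
time: 11.63
tool_pos: [516.5, -173.3, 109.1]
tcp_rot: [-179.9, 0.3, 160.5]
ft_force: [6.9, -7.8, -3.0]
finger_gap: 16.9
```

Emit:
{"name": "drive_tool", "arguments": {
  "moves": [
    [[-0.5, 0.2, 0], 0],
    [[-0.9, 0.3, 0], 0],
    [[-1.4, 0.5, 0], 0],
    [[-1.9, 0.7, 0], 0],
    [[-1.9, 0.7, 0], 0],
    [[-1.9, 0.7, 0], 0],
    [[-1.9, 0.7, 0], 0],
    [[-1.9, 0.7, 0], 0]
  ]
}}

```text
time: 12.3
tool_pos: [514.6, -172.6, 109.1]
tcp_rot: [-179.9, 0.3, 160.5]
ft_force: [7.8, -8.6, -4.1]
finger_gap: 16.6
```

Emit:
{"name": "drive_tool", "arguments": {
  "moves": [
    [[-0.5, 0.2, 0], 0],
    [[-0.9, 0.3, 0], 0],
    [[-1.4, 0.5, 0], 0],
    [[-1.9, 0.7, 0], 0],
    [[-1.9, 0.7, 0], 0],
    [[-1.9, 0.7, 0], 0],
    [[-1.9, 0.7, 0], 0],
    [[-1.9, 0.7, 0], 0]
  ]
}}

```text
time: 12.97
tool_pos: [512.8, -171.9, 109.1]
tcp_rot: [-179.9, 0.3, 160.5]
ft_force: [8.6, -9.5, -4.7]
finger_gap: 16.7
```

Emit:
{"name": "drive_tool", "arguments": {
  "moves": [
    [[-0.5, 0.2, 0], 0],
    [[-0.9, 0.3, 0], 0],
    [[-1.4, 0.5, 0], 0],
    [[-1.9, 0.7, 0], 0],
    [[-1.9, 0.7, 0], 0],
    [[-1.9, 0.7, 0], 0],
    [[-1.9, 0.7, 0], 0],
    [[-1.9, 0.7, 0], 0]
  ]
}}

```text
time: 13.63
tool_pos: [511.1, -171.4, 109.2]
tcp_rot: [-179.9, 0.4, 160.5]
ft_force: [9.7, -10.3, -5.1]
finger_gap: 16.5
```

Run:
```python
from h import *
s=snap('wrist','w4'); 
print({k:r.sense()[k] for k in('time','tool_pos','tcp_rot','ft_force','finger_gap','wrist_torque')})
```

```text
{'time': 13.6833, 'tool_pos': array([ 511.09234136, -171.36992488,  109.14814102]), 'tcp_rot': array([-179.92114644,    0.3532448 ,  160.47166275]), 'ft_force': array([ 8.88787969, -9.76399961, -4.73001512]), 'finger_gap': 16.707031595495266, 'wrist_torque': array([-1.36447153e+00, -1.33855320e+00, -9.04001903e-04])}
```

View pics/w4.png

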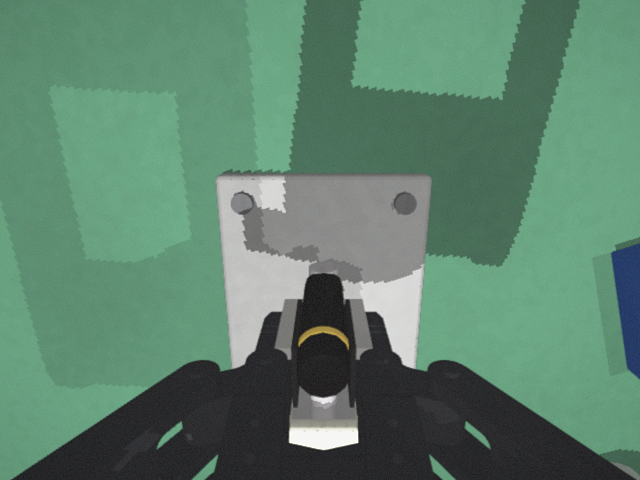

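Emit:
{"name": "drive_tool", "arguments": {
  "moves": [
    [[-0.5, 0.2, 0], 0],
    [[-0.9, 0.3, 0], 0],
    [[-1.4, 0.5, 0], 0],
    [[-1.9, 0.7, 0], 0],
    [[-1.9, 0.7, 0], 0],
    [[-1.9, 0.7, 0], 0],
    [[-1.9, 0.7, 0], 0],
    [[-1.9, 0.7, 0], 0]
  ]
}}

```text
time: 14.35
tool_pos: [508.7, -170.5, 109.1]
tcp_rot: [-179.9, 0.3, 160.5]
ft_force: [7.5, -9.1, -2.4]
finger_gap: 16.6
```

Emit:
{"name": "drive_tool", "arguments": {
  "moves": [
    [[-0.5, 0.2, 0], 0],
    [[-0.9, 0.3, 0], 0],
    [[-1.4, 0.5, 0], 0],
    [[-1.9, 0.7, 0], 0],
    [[-1.9, 0.7, 0], 0],
    [[-1.9, 0.7, 0], 0],
    [[-1.9, 0.7, 0], 0],
    [[-1.9, 0.7, 0], 0]
  ]
}}

```text
time: 15.02
tool_pos: [506.8, -169.9, 109.1]
tcp_rot: [-179.9, 0.3, 160.5]
ft_force: [6.1, -9.1, -2.5]
finger_gap: 16.6
```

Emit:
{"name": "drive_tool", "arguments": {
  "moves": [
    [[-0.5, 0.2, 0], 0],
    [[-0.9, 0.3, 0], 0],
    [[-1.4, 0.5, 0], 0],
    [[-1.9, 0.7, 0], 0],
    [[-1.9, 0.7, 0], 0],
    [[-1.9, 0.7, 0], 0],
    [[-1.9, 0.7, 0], 0],
    [[-1.9, 0.7, 0], 0]
  ]
}}

```text
time: 15.68
tool_pos: [505.0, -169.2, 109.1]
tcp_rot: [-179.9, 0.3, 160.5]
ft_force: [6.4, -11.0, -2.3]
finger_gap: 16.6
```

Emit:
{"name": "drive_tool", "arguments": {
  "moves": [
    [[-0.5, 0.2, 0], 0],
    [[-0.9, 0.3, 0], 0],
    [[-0.9, 0.3, 0], 0],
    [[-0.9, 0.3, 0], 0],
    [[-0.9, 0.3, 0], 0],
    [[-0.9, 0.3, 0], 0],
    [[-0.9, 0.3, 0], 0],
    [[-0.9, 0.3, 0], 0]
  ]
}}

```text
time: 16.35
tool_pos: [504.1, -168.9, 109.1]
tcp_rot: [-179.9, 0.3, 160.5]
ft_force: [6.6, -10.2, -3.5]
finger_gap: 17.0
```

Emit:
{"name": "drive_tool", "arguments": {
  "moves": [
    [[-0.5, 0.2, 0], 0],
    [[-1.0, 0.4, 0], 0],
    [[-1.0, 0.4, 0], 0],
    [[-1.0, 0.4, 0], 0],
    [[-1.0, 0.4, 0], 0],
    [[-1.0, 0.4, 0], 0],
    [[-1.0, 0.4, 0], 0],
    [[-1.0, 0.4, 0], 0]
  ]
}}

```text
time: 17.02
tool_pos: [503.1, -168.5, 109.1]
tcp_rot: [-179.9, 0.3, 160.5]
ft_force: [6.4, -9.9, -2.9]
finger_gap: 16.8
```

Emit:
{"name": "drive_tool", "arguments": {
  "moves": [
    [[-0.5, 0.2, 0], 0],
    [[-0.9, 0.3, 0], 0],
    [[-0.9, 0.3, 0], 0],
    [[-0.9, 0.3, 0], 0],
    [[-0.9, 0.3, 0], 0],
    [[-0.9, 0.3, 0], 0],
    [[-0.9, 0.3, 0], 0],
    [[-0.9, 0.3, 0], 0]
  ]
}}

```text
time: 17.68
tool_pos: [501.9, -168.1, 109.1]
tcp_rot: [-179.9, 0.3, 160.5]
ft_force: [5.3, -8.7, -1.9]
finger_gap: 16.7
```

Emit:
{"name": "drive_tool", "arguments": {
  "moves": [
    [[-0.5, 0.2, 0], 0],
    [[-1.0, 0.4, 0], 0],
    [[-1.0, 0.4, 0], 0],
    [[-1.0, 0.4, 0], 0],
    [[-1.0, 0.4, 0], 0],
    [[-1.0, 0.4, 0], 0],
    [[-1.0, 0.4, 0], 0],
    [[-1.0, 0.4, 0], 0]
  ]
}}

```text
time: 18.35
tool_pos: [501.0, -167.8, 109.1]
tcp_rot: [-179.9, 0.3, 160.5]
ft_force: [6.3, -10.0, -2.5]
finger_gap: 17.0
```

Emit:
{"name": "drive_tool", "arguments": {
  "moves": [
    [[0.5, -0.2, 0], 0],
    [[1.0, -0.3, 0], 0],
    [[1.0, -0.3, 0], 0],
    [[1.0, -0.3, 0], 0],
    [[1.0, -0.3, 0], 0],
    [[1.0, -0.3, 0], 0],
    [[1.0, -0.3, 0], 0],
    [[1.0, -0.3, 0], 0]
  ]
}}

```text
time: 19.02
tool_pos: [501.9, -168.1, 109.1]
tcp_rot: [-179.9, 0.3, 160.5]
ft_force: [4.9, -8.7, -1.9]
finger_gap: 16.9
```

Emit:
{"name": "drive_tool", "arguments": {
  "moves": [
    [[0.5, -0.2, 0], 0],
    [[0.9, -0.3, 0], 0],
    [[0.9, -0.3, 0], 0],
    [[0.9, -0.3, 0], 0],
    [[0.9, -0.3, 0], 0],
    [[0.9, -0.3, 0], 0],
    [[0.9, -0.3, 0], 0],
    [[0.9, -0.3, 0], 0]
  ]
}}

```text
time: 19.68
tool_pos: [502.0, -168.1, 109.1]
tcp_rot: [-179.9, 0.2, 160.5]
ft_force: [0.2, -8.7, 1.3]
finger_gap: 16.6
```

Emit:
{"name": "drive_tool", "arguments": {
  "moves": [
    [[0.3, -0.1, 0], 0],
    [[0.6, -0.2, 0], 0],
    [[0.6, -0.2, 0], 0],
    [[0.6, -0.2, 0], 0],
    [[0.6, -0.2, 0], 0],
    [[0.6, -0.2, 0], 0],
    [[0.6, -0.2, 0], 0],
    [[0.6, -0.2, 0], 0]
  ]
}}

```text
time: 20.35
tool_pos: [502.1, -168.1, 109.0]
tcp_rot: [-179.9, 0.1, 160.5]
ft_force: [-3.3, -6.9, 4.7]
finger_gap: 16.6
```

Emit:
{"name": "drive_tool", "arguments": {
  "moves": [
    [[0.3, -0.1, 0], 0],
    [[0.5, -0.2, 0], 0],
    [[0.5, -0.2, 0], 0],
    [[0.5, -0.2, 0], 0],
    [[0.5, -0.2, 0], 0],
    [[0.5, -0.2, 0], 0],
    [[0.5, -0.2, 0], 0],
    [[0.5, -0.2, 0], 0]
  ]
}}

```text
time: 21.02
tool_pos: [502.2, -168.2, 109.0]
tcp_rot: [-179.9, 0.0, 160.5]
ft_force: [-6.9, -5.7, 7.3]
finger_gap: 17.1
```

Emit:
{"name": "drive_tool", "arguments": {
  "moves": [
    [[-0.4, -0.3, 0], 0],
    [[-0.8, -0.7, 0], 0],
    [[-0.8, -0.7, 0], 0],
    [[-0.8, -0.7, 0], 0],
    [[-0.8, -0.7, 0], 0],
    [[-0.8, -0.7, 0], 0],
    [[-0.8, -0.7, 0], 0],
    [[-0.8, -0.7, 0], 0]
  ]
}}

```text
time: 21.68
tool_pos: [502.1, -168.2, 109.0]
tcp_rot: [-180.0, 0.1, 160.5]
ft_force: [-1.3, -2.3, 5.5]
finger_gap: 17.0
```

Emit:
{"name": "drive_tool", "arguments": {
  "moves": [
    [[0, 0, 0], 0],
    [[0, 0, 0], 0],
    [[0, 0, 0], 0],
    [[0, 0, 0], 0],
    [[0, 0, 0], 0],
    [[0, 0, 0], 0],
    [[0, 0, 0], 0],
    [[0, 0, 0], 0]
  ],
  "fingers": 85.4
}}

```text
time: 22.35
tool_pos: [501.6, -167.7, 108.2]
tcp_rot: [180.0, -0.0, 160.5]
ft_force: [-0.3, 0.7, 0.6]
finger_gap: 85.4
```

Run:
```python
from h import *
s=snap('wrist','w5'); 
print({k:r.sense()[k] for k in('time','tool_pos','tcp_rot','ft_force','finger_gap','wrist_torque')})
```

```text
{'time': 22.4, 'tool_pos': array([ 501.63110481, -167.72653267,  108.27280857]), 'tcp_rot': array([ 1.79997467e+02, -1.84034080e-03,  1.60508780e+02]), 'ft_force': array([-0.2185072 ,  0.75346709,  0.01362808]), 'finger_gap': 85.30332596076396, 'wrist_torque': array([ 0.02799914,  0.01517827, -0.03234061])}
```

View pics/w5.png

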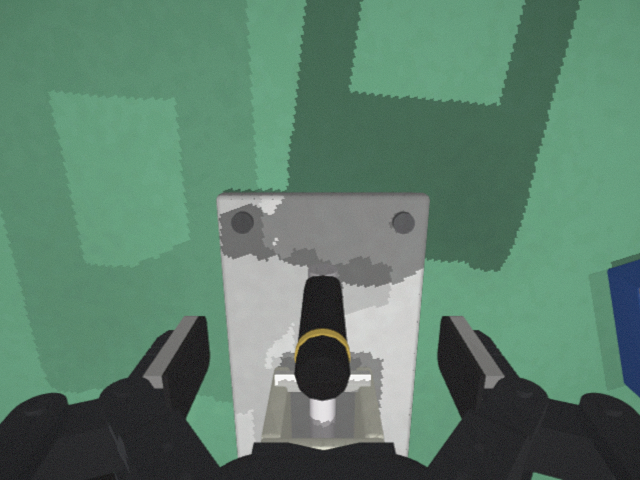

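Emit:
{"name": "drive_tool", "arguments": {
  "moves": [
    [[0, 0, 8], 0],
    [[0, 0, 22], 0],
    [[0, 0, 40], 0],
    [[0, 0, 58], 0],
    [[0, 0, 72], 0],
    [[0, 0, 84], 0],
    [[0, 0, 90], 0],
    [[0, 0, 92], 0]
  ]
}}

```text
time: 23.07
tool_pos: [502.3, -168.0, 201.9]
tcp_rot: [-180.0, 0.1, 160.5]
ft_force: [0.9, 0.3, -0.2]
finger_gap: 85.5
```

Emit:
{"name": "drive_tool", "arguments": {
  "moves": [
    [[10, -4, 0], 0],
    [[30, -11, 0], 0],
    [[53, -19, 0], 0],
    [[78, -28, 0], 0],
    [[103, -37, 0], 0],
    [[122, -43, 0], 0],
    [[130, -46, 0], 0],
    [[132, -47, 0], 0]
  ],
  "fingers": 0
}}

```text
time: 23.73
tool_pos: [634.2, -215.0, 198.4]
tcp_rot: [180.0, -0.1, 160.5]
ft_force: [-0.0, 0.4, -0.5]
finger_gap: -0.4
```

Run:
```python
from h import *
s=snap('wrist','w6'); snap('top','t6'); snap('scene','s6')
print({k:r.sense()[k] for k in('time','tool_pos','tcp_rot','ft_force','finger_gap','wrist_torque')})
a=cv2.imread('pics/s6.png')[60:300,100:320]; b=cv2.imread('pics/t6.png')[150:350,370:550]
cv2.imwrite('pics/s6z.png',cv2.resize(a,None,fx=2.5,fy=2.5)); cv2.imwrite('pics/t6z.png',cv2.resize(b,None,fx=2.8,fy=2.8))
```

```text
{'time': 23.8833, 'tool_pos': array([ 632.87464168, -214.48047706,  199.20365457]), 'tcp_rot': array([ 1.79994005e+02, -1.12496066e-01,  1.60505913e+02]), 'ft_force': array([-0.48085281,  0.19680874,  0.37831945]), 'finger_gap': -0.14016915904189234, 'wrist_torque': array([ 0.02913555,  0.02291658, -0.02824598])}
```

View pics/w6.png

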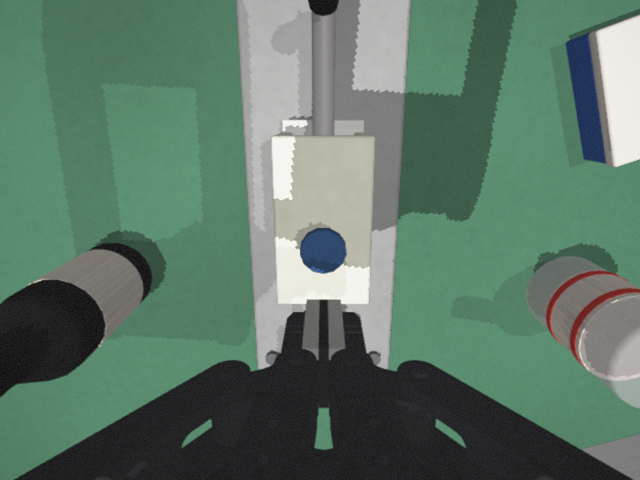

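View pics/s6z.png

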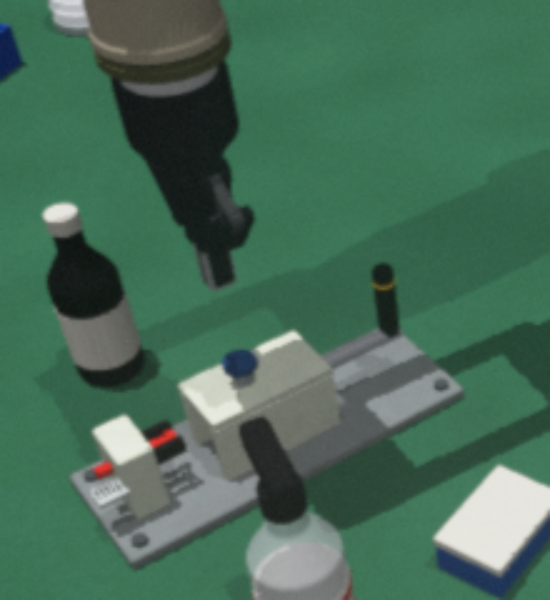

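View pics/t6z.png

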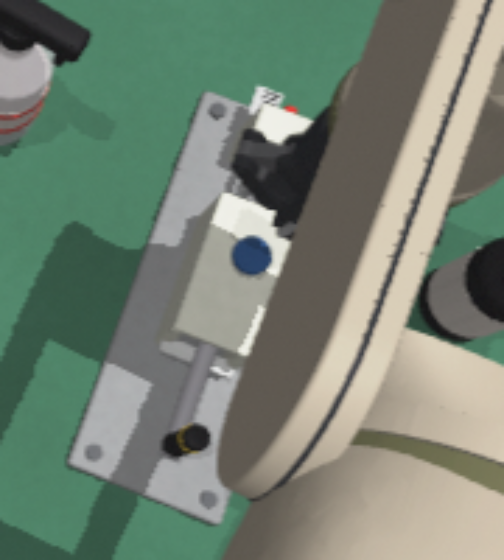

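The wrist, scene and top views all show the knob still drawn and holding with the hand off. The button sits at (323,250) in the wrist view, in line with the fingers. I'll check how far the fingers are from it along the tester's axis.

Run:
```python
from fit import *
c=cam('w6')
for uv in ([323,250],):
    d=c[1]@np.linalg.inv(c[2])@np.array([*uv,1.]); print((c[0]+d*(100-c[0][2])/d[2]).round(1))
```

```text
[ 632.4 -214.2  100. ]
```

Emit:
{"name": "drive_tool", "arguments": {
  "moves": [
    [[0, 0, -8], 0],
    [[0, 0, -22], 0],
    [[0, 0, -38], 0],
    [[0, 0, -52], 0],
    [[0, 0, -62], 0],
    [[0, 0, -69], 0],
    [[0, 0, -72], 0],
    [[0, 0, -72], 0]
  ]
}}

```text
time: 24.55
tool_pos: [633.1, -214.5, 127.2]
tcp_rot: [180.0, -0.1, 160.5]
ft_force: [-0.3, 0.2, 0.5]
finger_gap: 0.2
```

Emit:
{"name": "drive_tool", "arguments": {
  "moves": [
    [[0, 0, -1], 0],
    [[0, 0, -2], 0],
    [[0, 0, -3], 0],
    [[0, 0, -4], 0],
    [[0, 0, -5], 0],
    [[0, 0, -5], 0],
    [[0, 0, -5], 0],
    [[0, 0, -5], 0]
  ]
}}

```text
time: 25.22
tool_pos: [633.6, -214.8, 123.3]
tcp_rot: [-180.0, 0.0, 160.5]
ft_force: [-0.2, 0.5, -0.2]
finger_gap: 0.1
```

Emit:
{"name": "drive_tool", "arguments": {
  "moves": [
    [[0, 0, -0.5], 0],
    [[0, 0, -1], 0],
    [[0, 0, -1.5], 0],
    [[0, 0, -2], 0],
    [[0, 0, -2.5], 0],
    [[0, 0, -3], 0],
    [[0, 0, -3], 0],
    [[0, 0, -3], 0]
  ]
}}

```text
time: 25.88
tool_pos: [633.8, -214.8, 121.3]
tcp_rot: [-180.0, 0.0, 160.5]
ft_force: [-3.3, 0.5, 6.1]
finger_gap: -0.1
```

Emit:
{"name": "drive_tool", "arguments": {
  "moves": [
    [[0, 0, -0.5], 0],
    [[0, 0, -1], 0],
    [[0, 0, -1.5], 0],
    [[0, 0, -2], 0],
    [[0, 0, -2], 0],
    [[0, 0, -2], 0],
    [[0, 0, -2], 0],
    [[0, 0, -2], 0]
  ]
}}

```text
time: 26.55
tool_pos: [633.8, -214.8, 119.3]
tcp_rot: [-180.0, 0.0, 160.5]
ft_force: [-2.7, 1.5, 6.7]
finger_gap: 0.0
```

Emit:
{"name": "drive_tool", "arguments": {
  "moves": [
    [[0, 0, -0.5], 0],
    [[0, 0, -1], 0],
    [[0, 0, -1.5], 0],
    [[0, 0, -1.5], 0],
    [[0, 0, -1.5], 0],
    [[0, 0, -1.5], 0],
    [[0, 0, -1.5], 0],
    [[0, 0, -1.5], 0]
  ]
}}

```text
time: 27.22
tool_pos: [633.9, -214.8, 117.1]
tcp_rot: [-180.0, 0.0, 160.5]
ft_force: [-0.6, 0.0, 3.7]
finger_gap: -0.2
```

Run:
```python
from h import *
snap('scene','s7')
print({k:r.sense()[k] for k in('time','tool_pos','ft_force')})
a=cv2.imread('pics/s7.png')[60:300,100:320]
cv2.imwrite('pics/s7z.png',cv2.resize(a,None,fx=2.5,fy=2.5))
```

```text
{'time': 27.2667, 'tool_pos': array([ 633.85044502, -214.83286421,  117.02798104]), 'ft_force': array([0.26275447, 0.67868549, 3.47589348])}
```

View pics/s7z.png

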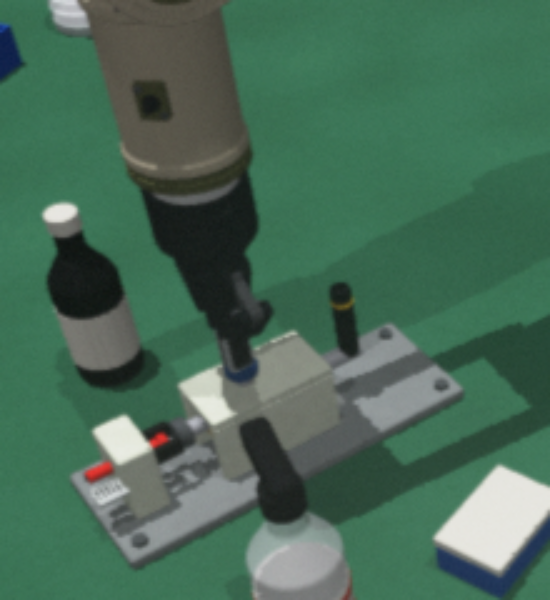

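The striker has fired: the knob is back near the housing and the red pin stands farther out. I'll retreat upwards.

Emit:
{"name": "drive_tool", "arguments": {
  "moves": [
    [[0, 0, 3], 0],
    [[0, 0, 8], 0],
    [[0, 0, 18], 0],
    [[0, 0, 34], 0],
    [[0, 0, 54], 0],
    [[0, 0, 74], 0],
    [[0, 0, 90], 0],
    [[0, 0, 98], 0]
  ]
}}

```text
time: 27.93
tool_pos: [634.6, -215.1, 218.6]
tcp_rot: [-180.0, 0.2, 160.5]
ft_force: [-0.0, -0.2, 0.6]
finger_gap: -0.2
```

Emit:
{"name": "drive_tool", "arguments": {
  "moves": [
    [[-6, 2, 10], 0],
    [[-20, 7, 25], 0],
    [[-45, 16, 40], 0],
    [[-75, 26, 50], 0],
    [[-105, 37, 50], 0],
    [[-130, 46, 50], 0],
    [[-145, 51, 50], 0],
    [[-150, 53, 50], 0]
  ]
}}

```text
time: 28.6
tool_pos: [481.2, -160.8, 264.4]
tcp_rot: [180.0, -0.1, 160.5]
ft_force: [-0.1, 0.3, -0.2]
finger_gap: 0.0
```

Emit:
{"name": "drive_tool", "arguments": {
  "moves": [
    [[0, 0, 0], 0],
    [[0, 0, 0], 0],
    [[0, 0, 0], 0],
    [[0, 0, 0], 0],
    [[0, 0, 0], 0],
    [[0, 0, 0], 0],
    [[0, 0, 0], 0],
    [[0, 0, 0], 0]
  ]
}}

```text
time: 29.27
tool_pos: [483.7, -161.8, 264.6]
tcp_rot: [180.0, -0.0, 160.5]
ft_force: [0.0, -0.6, -0.1]
finger_gap: -0.1
```

Run:
```python
from h import *
snap('scene','s8'); snap('top','t8')
s=r.sense();print({k:s[k] for k in('time','tool_pos','ft_force')})
o=[]
for f in('scene0','s8'): o.append(cv2.resize(cv2.imread(f'pics/{f}.png')[130:340,110:270],None,fx=2.4,fy=2.4,interpolation=cv2.INTER_CUBIC))
cv2.imwrite('pics/cmp.png',np.hstack(o))
```

```text
{'time': 29.3667, 'tool_pos': array([ 483.66148244, -161.78562738,  264.73376387]), 'ft_force': array([ 0.43497963,  0.29427362, -0.42157969])}
```

View pics/cmp.png

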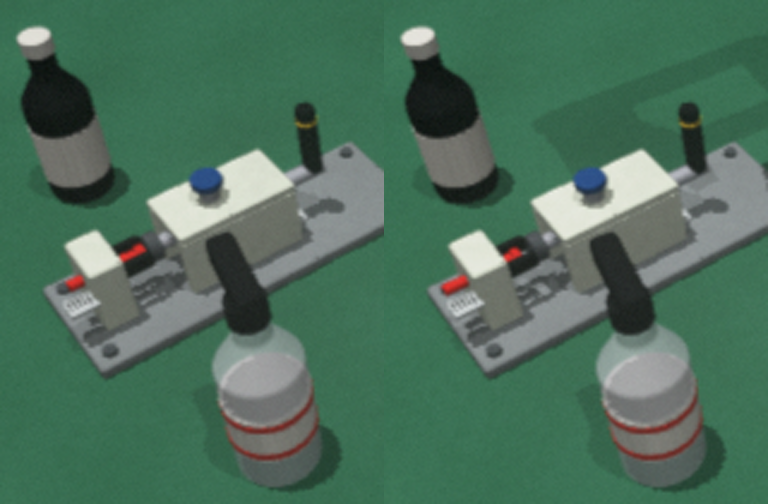

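View pics/t8.png

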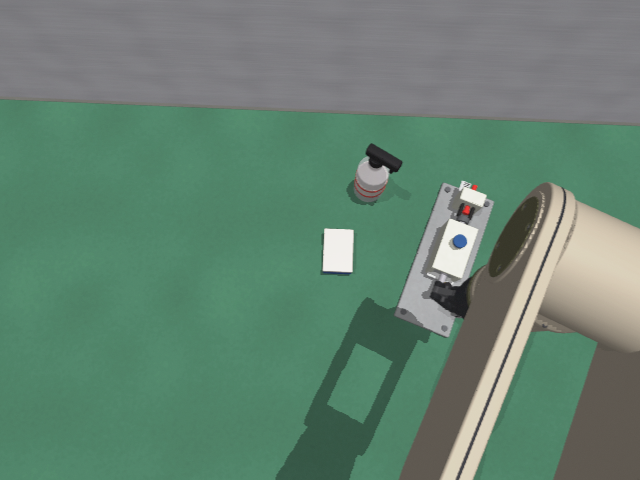

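The pin is out, the knob is home and the bystanders stand where they were. I'll back off further and hand in.

Emit:
{"name": "drive_tool", "arguments": {
  "moves": [
    [[-5, 4, 5], 0],
    [[-15, 14, 15], 0],
    [[-30, 34, 30], 0],
    [[-45, 60, 40], 0],
    [[-60, 86, 50], 0],
    [[-70, 106, 55], 0],
    [[-78, 117, 60], 0],
    [[-80, 120, 60], 0]
  ]
}}

```text
time: 30.03
tool_pos: [403.0, -40.1, 326.8]
tcp_rot: [180.0, 0.2, 160.6]
ft_force: [-0.6, 0.1, -0.6]
finger_gap: -0.1
```

Emit:
{"name": "drive_tool", "arguments": {
  "moves": [
    [[0, 0, 0], 0],
    [[0, 0, 0], 0],
    [[0, 0, 0], 0],
    [[0, 0, 0], 0],
    [[0, 0, 0], 0],
    [[0, 0, 0], 0],
    [[0, 0, 0], 0],
    [[0, 0, 0], 0]
  ]
}}

```text
time: 30.7
tool_pos: [403.7, -41.9, 324.6]
tcp_rot: [-180.0, -0.0, 160.5]
ft_force: [0.0, 0.1, -0.5]
finger_gap: -0.0
```

Run:
```python
from h import *
s=r.sense();print({k:s[k] for k in('time','tool_pos','ft_force','qd')})
print(r.hand_in())
```

```text
{'time': 30.7, 'tool_pos': array([403.67032798, -41.94952474, 324.64848352]), 'ft_force': array([ 0.00061551,  0.05685622, -0.5136258 ]), 'qd': array([ 0.08326724, -0.19150403, -0.01232887, -0.00957659,  0.07709412,
       -0.03790435])}
the job is handed in; nothing more can be done
None
```

The check blow is done and handed in at 30.7 s: the striker was cocked, held on the sear by itself, then released by the trigger, and it drove the red pin out.

- **Cocking:** I felt the pull rise from about 20 mm of draw and dip at about 39.5 mm. I drew about 1 mm past the dip, and the highest pull read at the end of any move was about 13 N, well below the 25 N limit. Eased forward, the knob stopped at the catch and its pull was gone. After I opened the fingers, the pictures showed it still held back.
- **Firing:** I pressed the trigger with closed fingertips. The highest force read was about 7 N, falling to about 4 N once it had tripped.
- **Last pictures:** The knob is back at rest and the red pin stands visibly farther out. I did not measure how many mm it moved. The bottles and the slide box look unmoved, and the arm stood clear with no contact force.
- **Disagreements:** The camera fit put the tester 3–7 mm too low and the views differed by a few mm in position. I used the stated heights, and the grasp and press landed correctly. The force readings carried an offset of about 1 N along the pull and a few N sideways while gripping.

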